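# Find the case with the loose ball

## Robot

A 7-joint arm with a two-finger parallel gripper is mounted at the origin on the work surface. World frame = base frame: x ahead of the robot, y to its left, z up, the work surface at z = 0. Lengths are in m, angles in rad, forces in N, time in s.
With the tool pointing down it reaches from about 0.4 to 0.875 m from the base axis. Payload 19.3 kg.
Tool frame: the origin (TCP) lies on the centre line of the jaws, within the pads' length; the fingertips stand 25 mm ahead of it and the grasp point (between the pads) lies 6 mm ahead of it (tips_ahead is the distance from the TCP to the fingertips, in m); z points along the fingers, y is the direction in which the jaws open and shut (so a half turn about z gives the same grasp; the last joint's range is limited). The gripper opens to 85 mm and grips with 20 to 120 N. Pads are 22 mm wide; open, the fingers measure 114 mm over their backs; the gripper's body (76 mm by 85 mm) begins 54 mm behind the grasp point. The pads swing forward as they close: fully open they stand 13 mm farther back than shut.
Start: joints at [-1.377, 0.521, -0.036, 1.599, 0.021, 1.021, -0.113], TCP at [0.163, 0.603, 0.256] pointing down, gripper open.
Joint ranges: [-2.91, 2.91], [-0.3, 2.13], [-1.5, 1.42], [0.17, 2.43], [-1.26, 4.41], [0.16, 1.93], [-2.52, 2.52]. Speed limits (rad/s): [1.89, 1.89, 2.39, 2.39, 3.01, 3.01, 3.01].

## Interface

Orientations are given as [roll, pitch, yaw] about the fixed x, y, z axes, in that order (R = Rz(yaw) Ry(pitch) Rx(roll)).
In Python, from workcell import observe, grab_frame, job_done, outline_of, tips_ahead gives the robot as it stands. The module is installed in compiled form; this text tells all that it offers.
- The arm moves only by the tool move_arm, never from a script. Its argument "motion" is a list of rows, each a list of 2 entries, a list of its own where there are three numbers: the shift along the world's x, y, z in mm, then the turn, a rotation vector about the world's x, y, z in rad. A call has 1 to 12 rows; each row is the pose to reach, as a shift and turn from the pose commanded when the call began; what a row does not reach only later rows make up. A row lasts 1/8 s, in which the tool goes at most 62.5 mm and 10.7 degrees, less where a joint would pass 70% of its speed; a pose out of reach is approached as far as the arm can. A call with a gripper value outside its range is refused whole. "jaw" is the finger opening in mm, from 0 to 85.4, set as the call begins (left out, the last holds). The fingers move at their own pace and stop on an object; "grip_force" is the grip in N (left out, the last holds). Time passes only in rows, so rows that repeat a pose let the fingers close. It gives the time, the measured TCP pose, the force and the opening at its end, in the units of the state.
- observe(): the state, without advancing time (a new reading comes with each control period).
- grab_frame(name): name is "scene" or "top"; returns a dict with "frame" (420x560x3 uint8, red, green, blue), "fx", "fy", "cx", "cy" (pixels), "T" (4x4, takes a point from camera to world coordinates). Camera axes: x right, y down, z forward; pixel columns grow to the right and rows downward; lengths in m; the calibration is good to about 2 mm. A picture is of the moment at which its call begins. There is no depth.
- job_done(): hands the job in, once; it reports no verdict.
Trained networks look in the newest picture that a camera, given by its name, has taken for a name from the list of things; names that differ only in an ending like _2 or _b are one class to them, and where a whole thing is asked for, a point or a joint stands for the part that bears it (a point fixed in the world has none). Each returns a list of dicts, best first, with "score" (0 to 1); they miss things now and then, are a little off and sometimes report something else, mostly with a low value. They report only what shows in the picture. A call takes as long as a camera call. They do not tell look-alikes from the thing itself.
- outline_of(label, camera): "pixels" (420x560 bool, what is visible of it) and "pixel" ([column, row] in pixels, amid what is visible of it).
The state is a dict: "clock": time; "qpos": joint angles; "qd": joint speeds; "joint_efforts": joint torques, N m; "position": TCP position; "tool_rot": TCP orientation; "force": force on the tool from outside, world axes, zero at the start; "moment": the same for the moment, N m; "grip_width": finger opening in m.
Only numpy, scipy, OpenCV 4.12 (cv2) and the standard library are available. Lean on these libraries where they do the work, as an engineer would, in place of code of your own. Each camera call takes 0.05 s, during which the arm holds its last target.

## Task

Lift the lid of the blue chest open until it rests back on its stop, and leave it open. Of the three identical closed cases inside, one has a loose steel ball in it: lift them out one at a time and shake them end to end a few times, putting each silent one back flat inside the chest, until you find the one that rattles. Hold that one out level and still, about 15 cm above the middle of the white job sheet, and finish while still holding it there, with the other two cases in the chest and the wheel, file and can on the bench left alone.

Things in the scene. Friction and masses are not known exactly. Their poses are not given: they have to be found in the camera images.
- chest: blue open-topped chest fixed to the bench, 150 (its x) x 270 (its y) x 64 mm high, walls and floor 5 mm thick; origin at the centre of its underside, y along its long side, x towards the hinge side, away from the robot
- lid (a joint): angle of the chest's lid: 0 closed, grows as it opens, 1.85 on its stop (leaning back past upright, where it stays by its own weight). The lid, 150 x 270 x 8 mm, 0.35 kg, is hinged along the far (+x) top edge of the chest on an axis parallel to the chest's y; it falls shut if let go before upright and falls onto its stop when past it
- lid_handle (a point): grip point, the middle of the head (28 mm across, 16 mm high) of the dark knob on top of the lid, 35 mm out from the lid's face, 30 mm in from the edge near the robot, on the lid's centre line; closed, it can be gripped from above along any direction, and gripped along the chest's y it turns between the fingers as the lid swings
- lid_hinge (a point): point on the lid's hinge axis, at the middle of its length; it does not move
- case_a: one of three outwardly identical closed aluminium cases, 100 long (its x) x 46 wide (its y) x 50 mm high; origin at the centre of its underside, z up; 0.28 to 0.39 kg with contents (weight does not tell them apart). They start in the chest side by side, x along the chest's x, 74 mm apart, with 28 mm of free room beside each. Grip across the 46 mm width
- case_b: second case, outwardly as case_a. One of the three (which one changes from start to start) holds a loose 28 mm steel ball of 0.1 kg that can roll 64 mm end to end along the case's x and 6 mm sideways
- case_c: third case, outwardly as case_a. The two cases without the ball are packed tight with a block of 0.16 kg and are silent when shaken
- sheet: white paper job sheet lying flat, fixed, 180 (its x) x 130 (its y) x 1 mm; origin at the centre of its underside
- brush_wheel: bystander: brown abrasive wheel lying flat, 72 mm across, 24 mm high; origin at the centre of its underside
- file: bystander: flat file with a wooden handle, lying, 255 mm long along its x, 22 mm high; origin under it, 35 mm from the handle's inner end
- paste_can: bystander: steel can, 60 mm across, 62 mm high; origin at the centre of its underside
Things that resemble listed ones, but are neither listed nor needed, are in the scene too. Several things have the shape of the sheet; the one meant has the colours described above.

How it is judged:
On the way, in this order (a step that is already met when the one before it is completed fails the run):
1. the lid rests open on its stop (value of joint lid above 1.78 rad), for 0.3 s.
2. the case with the ball is off the chest floor and shaken so that the ball rolls to its +x end (((distance between ball and case_a below 0.07 m and z of case_a in the frame of chest above 0.03 m and x of ball in the frame of case_a above 0.015 m) or (distance between ball and case_b below 0.07 m and z of case_b in the frame of chest above 0.03 m and x of ball in the frame of case_b above 0.015 m) or (distance between ball and case_c below 0.07 m and z of case_c in the frame of chest above 0.03 m and x of ball in the frame of case_c above 0.015 m))).
3. and then to its other end (((distance between ball and case_a below 0.07 m and z of case_a in the frame of chest above 0.03 m and x of ball in the frame of case_a below -0.015 m) or (distance between ball and case_b below 0.07 m and z of case_b in the frame of chest above 0.03 m and x of ball in the frame of case_b below -0.015 m) or (distance between ball and case_c below 0.07 m and z of case_c in the frame of chest above 0.03 m and x of ball in the frame of case_c below -0.015 m))).
At the end, for the whole second after the job is handed in: The lid is open (over 1.7 rad). The fingers hold the rattling case, its underside 8 to 24 cm above the bench, its centre within 50 mm of the sheet's centre seen from above, within 0.2 rad of level, still (under 0.04 m/s). The other two cases stand flat on the chest's floor (value of joint lid above 1.7 rad and ((distance between ball and case_a below 0.07 m and horizontal distance between case_a and sheet below 0.05 m and height (world z) of case_a between 0.08 and 0.24 m and angle between case_a's own z axis and vertical below 0.2 rad and linear speed of case_a below 0.04 m/s and contact force between case_a and the fingers above 1 N and x of case_b in the frame of chest between -0.035 and 0.035 m and y of case_b in the frame of chest between -0.125 and 0.125 m and z of each of case_b, case_c in the frame of chest below 0.015 m and angle between each of case_b, case_c's own z axis and vertical below 0.15 rad and x of case_c in the frame of chest between -0.035 and 0.035 m and y of case_c in the frame of chest between -0.125 and 0.125 m) or (distance between ball and case_b below 0.07 m and horizontal distance between case_b and sheet below 0.05 m and height (world z) of case_b between 0.08 and 0.24 m and angle between case_b's own z axis and vertical below 0.2 rad and linear speed of case_b below 0.04 m/s and contact force between case_b and the fingers above 1 N and x of case_a in the frame of chest between -0.035 and 0.035 m and y of case_a in the frame of chest between -0.125 and 0.125 m and z of each of case_a, case_c in the frame of chest below 0.015 m and angle between each of case_a, case_c's own z axis and vertical below 0.15 rad and x of case_c in the frame of chest between -0.035 and 0.035 m and y of case_c in the frame of chest between -0.125 and 0.125 m) or (distance between ball and case_c below 0.07 m and horizontal distance between case_c and sheet below 0.05 m and height (world z) of case_c between 0.08 and 0.24 m and angle between case_c's own z axis and vertical below 0.2 rad and linear speed of case_c below 0.04 m/s and contact force between case_c and the fingers above 1 N and x of case_a in the frame of chest between -0.035 and 0.035 m and y of case_a in the frame of chest between -0.125 and 0.125 m and z of each of case_a, case_b in the frame of chest below 0.015 m and angle between each of case_a, case_b's own z axis and vertical below 0.15 rad and x of case_b in the frame of chest between -0.035 and 0.035 m and y of case_b in the frame of chest between -0.125 and 0.125 m))); the arm keeps its last pose, push and grip.
It fails at once if the wheel is disturbed (moved over 30 mm) (distance of brush_wheel from where it was at the start of the episode above 0.03 m).
It fails at once if the file is disturbed (moved over 30 mm) (distance of file from where it was at the start of the episode above 0.03 m).
It fails at once if the can is disturbed (moved over 30 mm) (distance of paste_can from where it was at the start of the episode above 0.03 m).
It also fails if it takes over 72 s, if anything falls off the work surface, if the arm or the gripper's body presses on something with over 40 N, if the wrist force passes 120 N, or if a joint passes its speed limit or range.

## Working session

There is one attempt and no reset: what is moved stays moved. The work goes in short steps, Python scripts to look and compute and a tool call to move; the robot and the scene stay as the last step left them, time stands still between calls to the robot, and variables do not carry over. Pictures are saved under pics/ and viewed, and the job is handed in when it is done.

Besides the shell and the picture viewer there is one more tool, called after "Call:" as name([rows], argument=value, ...), one row to a line, values as JSON. move_arm: Moves the arm, as the interface text tells. Its arguments: {"type":"object","properties":{"motion":{"type":"array"},"jaw":{"type":"number"},"grip_force":{"type":"number"}},"required":["motion"]}

```bash
mkdir -p pics
cat > h.py <<'E'
import numpy as np, cv2
from workcell import *
def save(cam,name):
    f=grab_frame(cam); cv2.imwrite('pics/'+name,cv2.cvtColor(f['frame'],cv2.COLOR_RGB2BGR)); return f
def ray(f,px,z):
    T=np.array(f['T']); d=T[:3,:3]@np.array([(px[0]-f['cx'])/f['fx'],(px[1]-f['cy'])/f['fy'],1]); o=T[:3,3]
    return o+d*(z-o[2])/d[2]
def proj(f,p):
    T=np.array(f['T']); c=T[:3,:3].T@(np.array(p)-T[:3,3]); return [round(f['fx']*c[0]/c[2]+f['cx'],1),round(f['fy']*c[1]/c[2]+f['cy'],1)]
def st():
    s=observe(); print({k:np.round(v,3).tolist() for k,v in s.items()})
E
python3 - <<'E'
from h import *
fs={c:save(c,c+'0.png') for c in('scene','top')}
st()
for c in fs:
    print(c,fs[c]['fx'],np.round(fs[c]['T'],3).tolist())
for c in fs:
  for n in ['chest','lid','lid_handle','sheet','brush_wheel','file','paste_can']:
    for r in outline_of(n,c)[:3]:
        print(c,n,round(r['score'],2),r['pixel'],r['pixels'].sum(),np.round(ray(fs[c],r['pixel'],0.107 if 'handle' in n else .07 if n=='lid' else 0),3))
E
```

```text
{'clock': 0.1, 'qpos': [-1.377, 0.522, -0.036, 1.6, 0.021, 1.021, -0.113], 'qd': [0.0, -0.001, -0.002, -0.001, -0.001, -0.0, 0.001], 'joint_efforts': [0.004, -92.848, 1.984, -37.054, 0.018, 0.005, 0.0], 'position': [0.163, 0.603, 0.256], 'tool_rot': [-3.141, 0.0, 2.878], 'force': [0.111, 0.602, 0.186], 'moment': [0.022, 0.009, 0.028], 'grip_width': 0.085}
scene 428.7142410585203 [[0.129, 0.772, -0.622, 1.357], [0.992, -0.088, 0.096, -0.161], [0.019, -0.629, -0.777, 1.096], [0.0, 0.0, 0.0, 1.0]]
top 505.5879202977458 [[0.022, -0.983, 0.185, 0.264], [-1.0, -0.023, -0.004, -0.021], [0.008, -0.185, -0.983, 1.659], [0.0, 0.0, 0.0, 1.0]]
scene chest 0.57 [324.0, 208.1] 4393 [0.478 0.119 0.   ]
scene lid 0.82 [320.3, 199.8] 3183 [0.499 0.096 0.07 ]
scene lid_handle 0.98 [320.4, 201.4] 3204 [0.536 0.086 0.107]
scene sheet 0.94 [126.8, 239.2] 2057 [ 0.532 -0.515  0.   ]
scene sheet 0.94 [231.4, 188.9] 1545 [ 0.358 -0.181  0.   ]
scene sheet 0.84 [202.3, 249.0] 2063 [ 0.596 -0.284  0.   ]
scene brush_wheel 0.88 [166.1, 193.0] 395 [ 0.352 -0.402  0.   ]
scene file 0.96 [346.7, 288.4] 615 [0.781 0.127 0.   ]
scene file 0.37 [320.8, 207.8] 4405 [0.475 0.109 0.   ]
scene paste_can 0.8 [416.3, 185.8] 431 [0.415 0.46  0.   ]
top chest 0.76 [231.4, 217.1] 4338 [0.513 0.123 0.   ]
top chest 0.51 [236.7, 213.3] 4062 [0.526 0.106 0.   ]
top lid 0.8 [237.0, 215.4] 3997 [0.508 0.099 0.07 ]
top sheet 0.94 [426.1, 217.7] 2073 [ 0.526 -0.524  0.   ]
top sheet 0.59 [324.2, 268.8] 2292 [ 0.35  -0.185  0.   ]
top sheet 0.57 [350.3, 194.7] 2051 [ 0.598 -0.272  0.   ]
top brush_wheel 0.95 [381.6, 259.3] 398 [ 0.385 -0.373  0.   ]
top file 0.88 [236.8, 134.6] 350 [0.798 0.115 0.   ]
top paste_can 0.71 [131.2, 235.6] 352 [0.444 0.45  0.   ]
top paste_can 0.5 [350.8, 194.0] 2012 [ 0.6   -0.274  0.   ]
```

View pics/scene0.png

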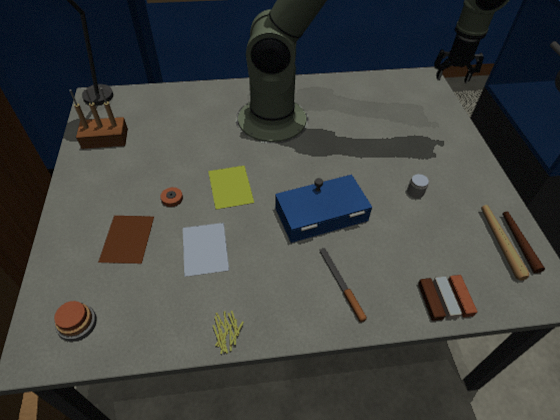

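View pics/top0.png

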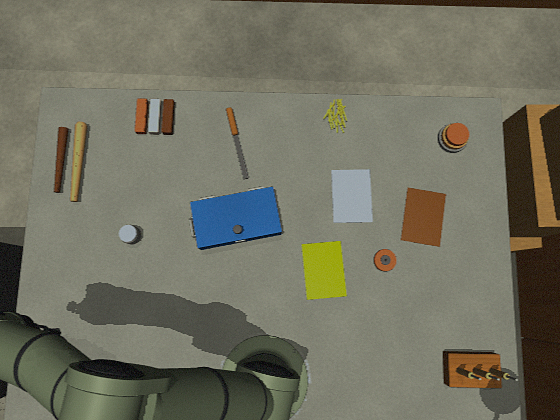

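The white sheet is at top pixel (350,195), the blue chest at (237,217) and its knob at (238,230). Next I fit the lid pose precisely.

Run:
```python
from h import *
from scipy.optimize import least_squares
fs={c:grab_frame(c) for c in('scene','top')}
f=fs['top']
fr=f['frame'].astype(int)
m=((fr[...,2]>fr[...,0]+50)&(fr[...,2]>90)).astype(np.uint8)
n,l,s,c=cv2.connectedComponentsWithStats(m)
i=1+s[1:,4].argmax();print(s[i],c[i])
m=(l==i).astype(np.uint8)
cnt=max(cv2.findContours(m,cv2.RETR_EXTERNAL,cv2.CHAIN_APPROX_NONE)[0],key=len)
P=np.array([ray(f,p[0],.072)[:2] for p in cnt],np.float32)
r=cv2.minAreaRect(P);print(r)
for q in cv2.boxPoints(r):print(q,proj(f,[*q,.072]))
g=cv2.resize(f['frame'][170:260,170:300],None,fx=6,fy=6,interpolation=cv2.INTER_CUBIC);cv2.imwrite('pics/t1.png',g[:,:,::-1])
g=cv2.resize(fs['scene']['frame'][165:255,260:390],None,fx=6,fy=6,interpolation=cv2.INTER_CUBIC);cv2.imwrite('pics/s1.png',g[:,:,::-1])
```

```text
[ 190  187   92   61 3875] [235.152      216.52077419]
((0.5046544075012207, 0.10434161871671677), (0.14901137351989746, 0.2702241539955139), 12.189047813415527)
[0.40330106 0.22067678] [np.float64(197.0), np.float64(247.6)]
[ 0.4603556 -0.0434555] [np.float64(281.7), np.float64(231.4)]
[ 0.60600775 -0.01199354] [np.float64(272.8), np.float64(186.0)]
[0.5489532  0.25213873] [np.float64(189.5), np.float64(201.7)]
```

View pics/t1.png

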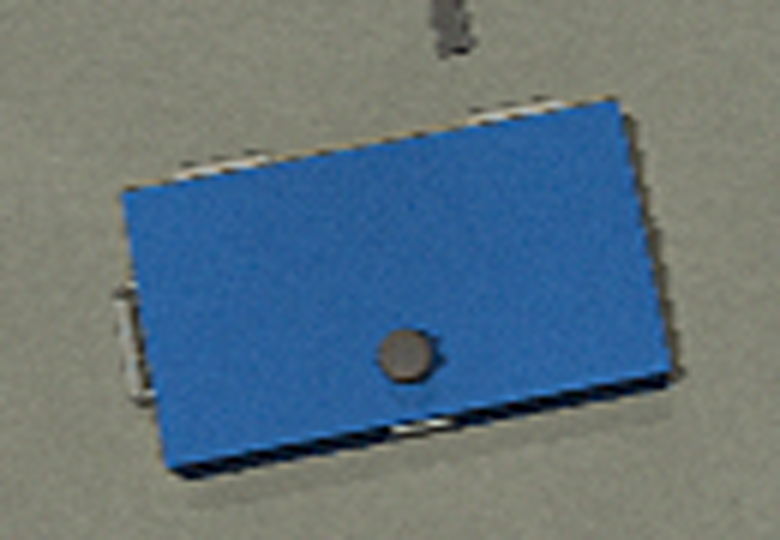

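View pics/s1.png

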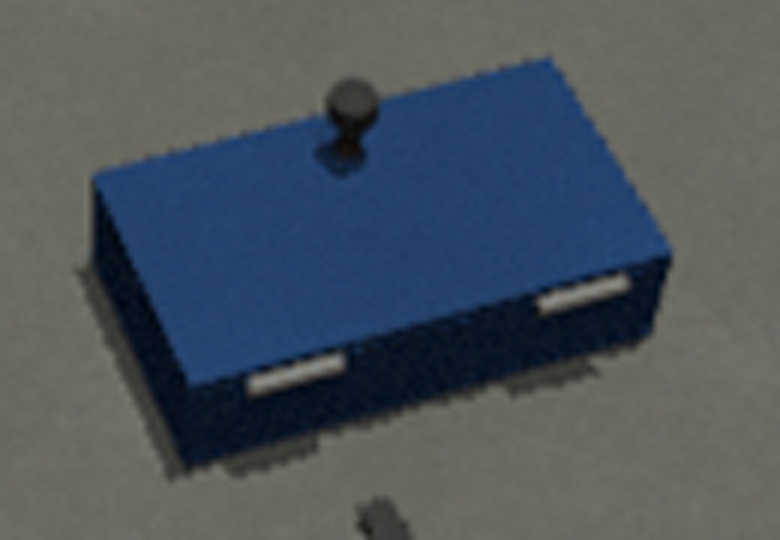

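Run:
```python
from h import *
fs={c:grab_frame(c) for c in('scene','top')}
print(tips_ahead, callable(tips_ahead) and [tips_ahead(w) for w in (0,.03,.046,.085)] if callable(tips_ahead) else '')
a=.2127;cx,cy=.5047,.1043
W=lambda x,y,z:[cx+np.cos(a)*x-np.sin(a)*y,cy+np.sin(a)*x+np.cos(a)*y,z]
print(W(-.045,0,.107),W(.075,0,.064))
print('knob top px pred',proj(fs['top'],W(-.045,0,.115)),'meas 237.5,229.2'); print(proj(fs['scene'],W(-.045,0,.115)),'meas 318.7,182')
for x in(-.075,.075):
  for y in (-.135,.135): print('scene corner',proj(fs['scene'],W(x,y,.072)))
f=fs['top']
for n,c,z in [('brush_wheel','top',.024),('paste_can','top',.062),('sheet','top',0)]:
  for r in outline_of(n,c):
    print(n,r['score'],np.round(ray(f,r['pixel'],z),3))
```

```text
0.025 
[np.float64(0.4607140971058946), np.float64(0.09480050808778015), 0.107] [np.float64(0.5780098381568424), np.float64(0.12013248652036641), 0.064]
knob top px pred [np.float64(236.9), np.float64(228.5)] meas 237.5,229.2
[np.float64(318.9), np.float64(181.2)] meas 318.7,182
scene corner [np.float64(275.0), np.float64(193.8)]
scene corner [np.float64(351.7), np.float64(174.4)]
scene corner [np.float64(291.4), np.float64(229.6)]
scene corner [np.float64(372.4), np.float64(207.3)]
brush_wheel 0.84 [ 0.38  -0.373  0.024]
paste_can 0.84 [0.431 0.434 0.062]
paste_can 0.49 [0.51  0.109 0.062]
sheet 0.82 [ 0.536 -0.521  0.   ]
sheet 0.76 [ 0.344 -0.174  0.   ]
sheet 0.65 [ 0.593 -0.275  0.   ]
```

Call:
move_arm([
  [[25,-42,0],[0,0,0.04]],
  [[52,-90,0],[0,0,0.1]],
  [[80,-138,0],[0,0,0.15]],
  [[108,-186,0],[0,0,0.2]],
  [[136,-234,0],[0,0,0.25]],
  [[164,-282,-5],[0,0,0.3]],
  [[192,-330,-15],[0,0,0.35]],
  [[220,-378,-25],[0,0,0.4]],
  [[248,-426,-35],[0,0,0.44]],
  [[276,-474,-45],[0,0,0.476]],
  [[297,-508,-50],[0,0,0.476]],
  [[297,-508,-50],[0,0,0.476]],
], jaw=70, grip_force=40)

```text
clock: 2.65
position: [0.461, 0.0927, 0.206]
tool_rot: [-3.141, -0.0, -2.934]
force: [-0.4, 1.0, 0.2]
grip_width: 0.0701
```

Call:
move_arm([
  [[0,0,-40],[0,0,0]],
  [[0,0,-75],[0,0,0]],
  [[0,0,-93],[0,0,0]],
  [[0,0,-93],[0,0,0]],
])

```text
clock: 3.15
position: [0.4592, 0.0959, 0.1126]
tool_rot: [3.142, -0.002, -2.929]
force: [-0.4, -0.5, 0.5]
grip_width: 0.0703
```

Run:
```python
from h import *
st()
f=save('scene','s2.png')
g=cv2.resize(f['frame'][100:255,240:400],None,fx=3.7,fy=3.7,interpolation=cv2.INTER_CUBIC);cv2.imwrite('pics/s2.png',g[:,:,::-1])
```

```text
{'clock': 3.15, 'qpos': [-0.358, 0.513, 0.034, 2.118, -0.034, 0.513, 1.485], 'qd': [0.0, -0.038, 0.007, -0.019, -0.001, 0.029, 0.001], 'joint_efforts': [0.113, -72.188, 3.117, -20.255, -0.018, -0.83, 0.015], 'position': [0.459, 0.096, 0.113], 'tool_rot': [3.142, -0.002, -2.929], 'force': [-0.415, -0.461, 0.479], 'moment': [0.011, -0.016, -0.031], 'grip_width': 0.07}
```

View pics/s2.png

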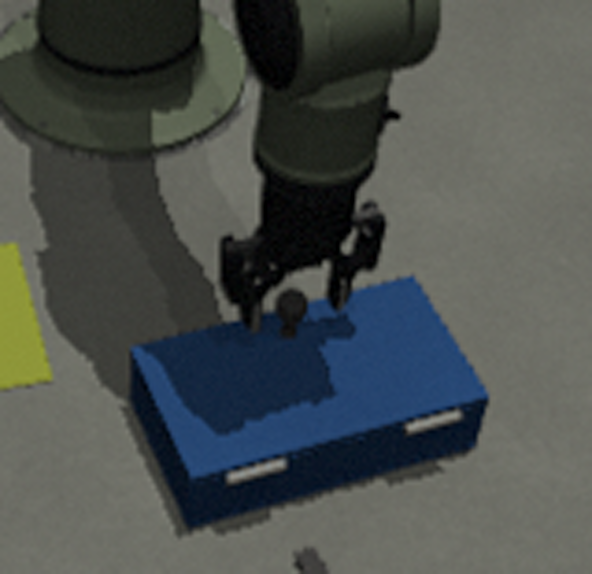

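The knob stands between the fingers (crop pixel (291,300)), so I close on it.

Call:
move_arm([
  [[0,0,0],[0,0,0]],
  [[0,0,0],[0,0,0]],
  [[0,0,0],[0,0,0]],
  [[0,0,0],[0,0,0]],
  [[0,0,0],[0,0,0]],
], jaw=10)

```text
clock: 3.82
position: [0.4607, 0.0941, 0.1143]
tool_rot: [-3.14, 0.001, -2.931]
force: [0.0, -11.1, 14.3]
grip_width: 0.026
```

Run:
```python
import numpy as np
a=.2127;r=np.hypot(120,43)
for hz in (64,):
  k=np.array([-120,107-hz])
  for th in np.linspace(0,1.75,15):
    c,s=np.cos(th),np.sin(th)
    x=k[0]*c+k[1]*s; z=-k[0]*s+k[1]*c
    dx=x-k[0];dz=z-k[1]
    print(round(th,3),[round(v) for v in (dx*np.cos(a),dx*np.sin(a),dz)])
```

```text
0.0 [0, 0, 0]
0.125 [6, 1, 15]
0.25 [14, 3, 28]
0.375 [24, 5, 41]
0.5 [35, 7, 52]
0.625 [47, 10, 62]
0.75 [60, 13, 70]
0.875 [74, 16, 77]
1.0 [89, 19, 81]
1.125 [105, 23, 84]
1.25 [120, 26, 84]
1.375 [136, 29, 83]
1.5 [151, 33, 80]
1.625 [166, 36, 74]
1.75 [180, 39, 67]
```

Call:
move_arm([
  [[6,1,15],[0,0,0]],
  [[14,3,28],[0,0,0]],
  [[24,5,41],[0,0,0]],
  [[35,7,52],[0,0,0]],
  [[35,7,52],[0,0,0]],
])

```text
clock: 4.45
position: [0.4949, 0.1015, 0.1661]
tool_rot: [-3.141, -0.001, -2.93]
force: [-4.1, -7.0, 1.8]
grip_width: 0.0261
```

Run:
```python
from h import *
f=save('scene','s3.png')
g=cv2.resize(f['frame'][100:255,240:400],None,fx=3.7,fy=3.7,interpolation=cv2.INTER_CUBIC);cv2.imwrite('pics/s3.png',g[:,:,::-1])
```

```text
(no output)
```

View pics/s3.png

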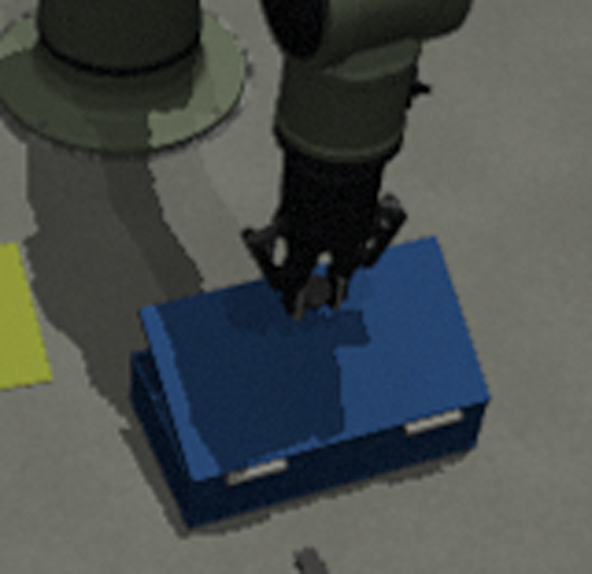

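The lid is up about 0.5 rad with the knob held. I continue along the arc.

Call:
move_arm([
  [[12,3,10],[0,0,0]],
  [[25,6,18],[0,0,0]],
  [[39,9,25],[0,0,0]],
  [[54,12,29],[0,0,0]],
  [[70,16,32],[0,0,0]],
  [[85,19,32],[0,0,0]],
  [[101,22,31],[0,0,0]],
  [[116,26,28],[0,0,0]],
  [[131,29,22],[0,0,0]],
  [[145,32,15],[0,0,0]],
  [[145,32,15],[0,0,0]],
])

```text
clock: 5.88
position: [0.6418, 0.1333, 0.181]
tool_rot: [-3.14, 0.003, -2.931]
force: [4.1, -5.6, 7.3]
grip_width: 0.0258
```

Run:
```python
from h import *
f=save('scene','s4.png')
g=cv2.resize(f['frame'][100:255,240:400],None,fx=3.7,fy=3.7,interpolation=cv2.INTER_CUBIC);cv2.imwrite('pics/s4.png',g[:,:,::-1])
```

```text
(no output)
```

View pics/s4.png

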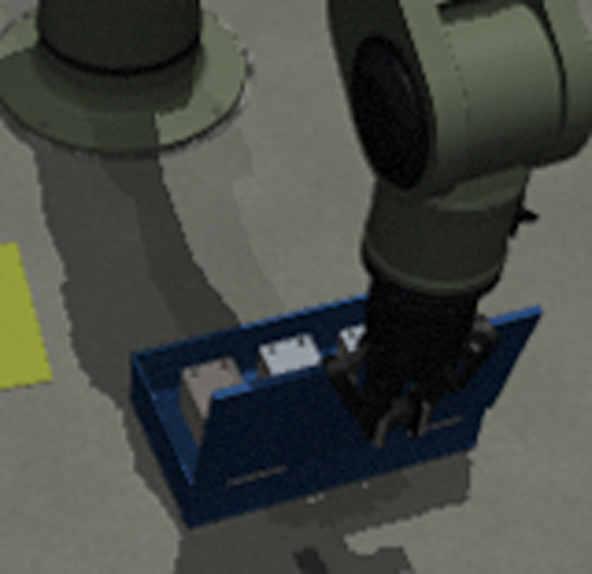

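Call:
move_arm([
  [[7,2,-4],[0,0,0]],
  [[9,2,-6],[0,0,0]],
  [[9,2,-6],[0,0,0]],
])

```text
clock: 6.3
position: [0.6503, 0.1351, 0.1755]
tool_rot: [-3.14, 0.003, -2.931]
force: [4.2, -7.2, 6.6]
grip_width: 0.0261
```

Call:
move_arm([
  [[0,0,0],[0,0,0]],
  [[0,0,0],[0,0,0]],
  [[0,0,0],[0,0,0]],
  [[8,2,40],[0,0,0]],
  [[8,2,95],[0,0,0]],
  [[-40,-8,125],[0,0,0]],
  [[-95,-20,125],[0,0,0]],
  [[-150,-33,125],[0,0,0]],
  [[-200,-43,125],[0,0,0]],
  [[-240,-52,125],[0,0,0]],
  [[-240,-52,125],[0,0,0]],
], jaw=70)

```text
clock: 7.68
position: [0.4071, 0.0839, 0.2999]
tool_rot: [3.141, 0.001, -2.929]
force: [0.1, 0.5, 0.3]
grip_width: 0.0697
```

Run:
```python
from h import *
st()
f=save('scene','s5.png')
g=cv2.resize(f['frame'][100:255,240:400],None,fx=3.7,fy=3.7,interpolation=cv2.INTER_CUBIC);cv2.imwrite('pics/s5.png',g[:,:,::-1])
f=save('top','t5.png')
g=cv2.resize(f['frame'][150:270,160:320],None,fx=5,fy=5,interpolation=cv2.INTER_CUBIC);cv2.imwrite('pics/t5.png',g[:,:,::-1])
```

```text
{'clock': 7.675, 'qpos': [-0.391, 0.127, 0.049, 2.06, -0.008, 0.954, 1.446], 'qd': [0.003, 0.054, 0.0, -0.078, -0.002, -0.005, 0.009], 'joint_efforts': [0.045, -52.732, 0.948, -31.567, 0.063, 0.209, -0.245], 'position': [0.407, 0.084, 0.3], 'tool_rot': [3.141, 0.001, -2.929], 'force': [0.109, 0.514, 0.272], 'moment': [0.015, -0.044, 0.016], 'grip_width': 0.07}
```

View pics/s5.png

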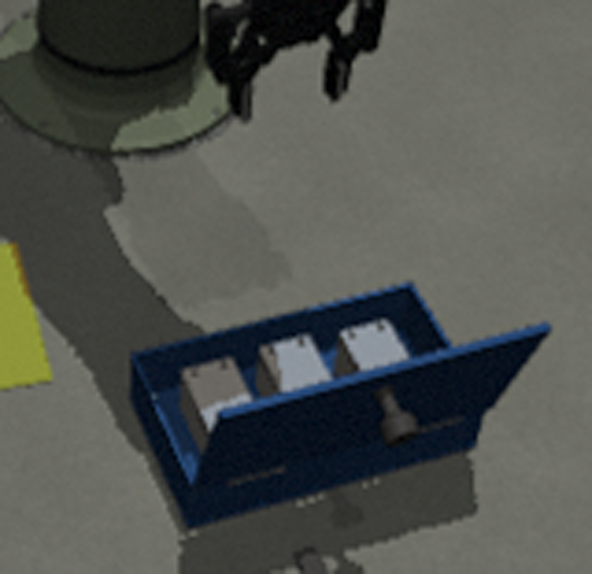

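View pics/t5.png

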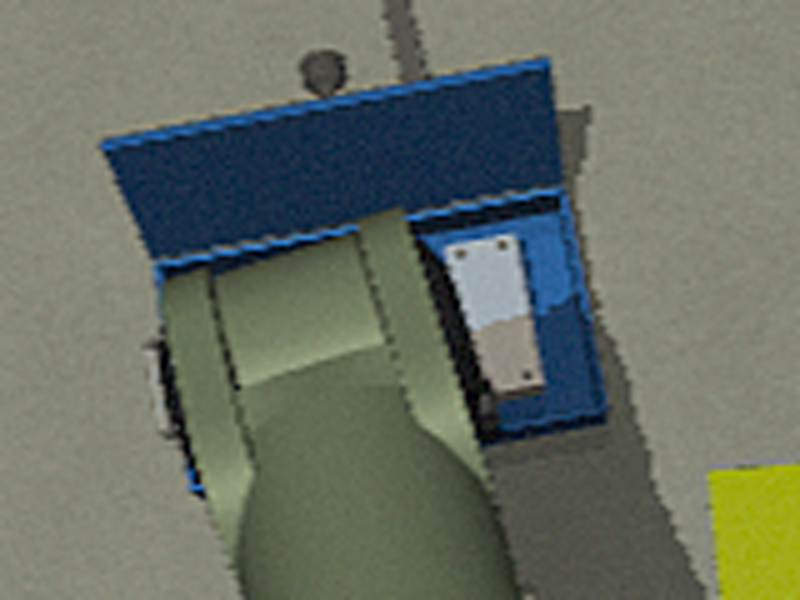

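Call:
move_arm([
  [[5,-55,0],[0,0,0]],
  [[10,-110,0],[0,0,0]],
  [[15,-165,0],[0,0,0]],
  [[20,-220,0],[0,0,0]],
  [[20,-260,0],[0,0,0]],
])

```text
clock: 8.4
position: [0.4297, -0.1782, 0.2991]
tool_rot: [-3.141, -0.0, -2.931]
force: [0.9, 0.0, -0.2]
grip_width: 0.0703
```

Run:
```python
from h import *
f=save('top','t6.png')
g=cv2.resize(f['frame'][150:270,160:320],None,fx=5,fy=5,interpolation=cv2.INTER_CUBIC);cv2.imwrite('pics/t6.png',g[:,:,::-1])
a=.2127;cx,cy=.5047,.1043
for r in outline_of('case_a','top'):
  p=r['pixels'].astype(np.uint8)
  cnt=max(cv2.findContours(p,cv2.RETR_EXTERNAL,cv2.CHAIN_APPROX_NONE)[0],key=len)
  P=np.array([ray(f,q[0],.055)[:2] for q in cnt],np.float32)
  rr=cv2.minAreaRect(P); w=np.array(rr[0])-[cx,cy]
  print(round(r['score'],2),r['pixel'],p.sum(),rr,'local',np.round([np.cos(a)*w[0]+np.sin(a)*w[1],-np.sin(a)*w[0]+np.cos(a)*w[1]],4))
W=lambda x,y,z:[cx+np.cos(a)*x-np.sin(a)*y,cy+np.sin(a)*x+np.cos(a)*y,z]
for th in (1.6,1.7,1.78,1.85):
  print(th,[proj(f,W(.075-.15*np.cos(th),y,.064+.15*np.sin(th))) for y in(.135,-.135)])
```

```text
0.95 [214.6, 224.3] 441 ((0.4901045262813568, 0.1764930784702301), (0.10118687897920609, 0.045858416706323624), 10.74120807647705) local [0.001  0.0736]
0.81 [232.2, 222.8] 493 ((0.5012366771697998, 0.10495509952306747), (0.10762425512075424, 0.04820902273058891), 11.827350616455078) local [-0.0032  0.0014]
0.79 [257.9, 209.9] 457 ((0.5193847417831421, 0.03364076465368271), (0.10652263462543488, 0.046002499759197235), 12.651711463928223) local [-0.0006 -0.0722]
1.6 [[np.float64(181.4), np.float64(191.2)], [np.float64(272.4), np.float64(174.3)]]
1.7 [[np.float64(180.6), np.float64(186.4)], [np.float64(271.5), np.float64(169.5)]]
1.78 [[np.float64(180.1), np.float64(182.7)], [np.float64(270.7), np.float64(165.8)]]
1.85 [[np.float64(179.8), np.float64(179.5)], [np.float64(270.1), np.float64(162.8)]]
```

View pics/t6.png

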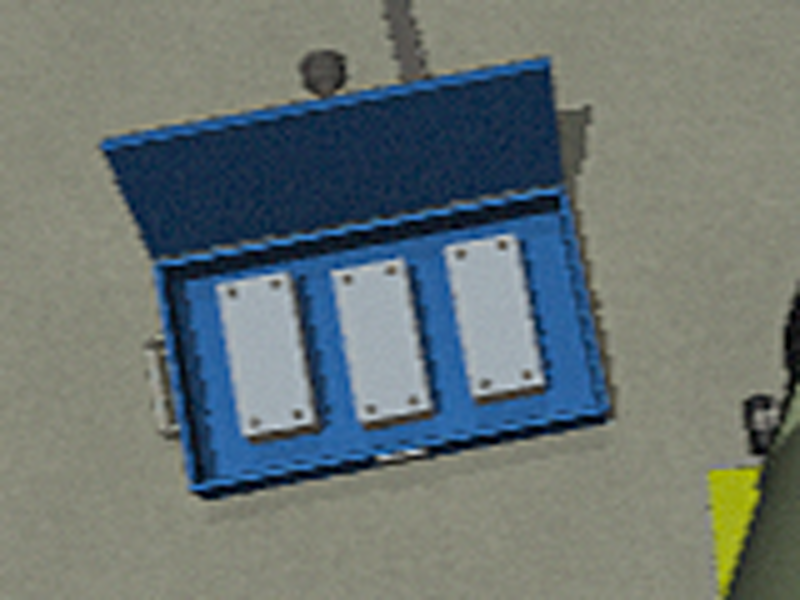

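Lid stands at its 1.85 stop (its edge sits at the predicted pixels), and the three cases lie at local y ≈ −73, 0 and +74 mm. I take the rightmost first.

Call:
move_arm([
  [[25,55,0],[0,0,0]],
  [[50,110,-10],[0,0,0]],
  [[75,165,-35],[0,0,0]],
  [[91,209,-80],[0,0,0]],
  [[91,209,-130],[0,0,0]],
  [[91,209,-180],[0,0,0]],
  [[91,209,-195],[0,0,0]],
  [[91,209,-195],[0,0,0]],
], jaw=60, grip_force=60)

```text
clock: 9.5
position: [0.5202, 0.0335, 0.1042]
tool_rot: [3.142, -0.001, -2.93]
force: [0.6, -1.0, 1.3]
grip_width: 0.06
```

Run:
```python
from h import *
st()
f=save('scene','s7.png')
g=cv2.resize(f['frame'][100:255,240:400],None,fx=3.7,fy=3.7,interpolation=cv2.INTER_CUBIC);cv2.imwrite('pics/s7.png',g[:,:,::-1])
```

```text
{'clock': 9.5, 'qpos': [-0.258, 0.59, 0.109, 1.994, -0.113, 0.564, 1.711], 'qd': [-0.001, -0.046, 0.009, -0.013, 0.004, 0.016, -0.001], 'joint_efforts': [-0.193, -79.106, 4.821, -21.652, -0.088, -0.642, 0.068], 'position': [0.52, 0.033, 0.104], 'tool_rot': [3.142, -0.001, -2.93], 'force': [0.586, -1.029, 1.306], 'moment': [0.023, 0.009, 0.046], 'grip_width': 0.06}
```

View pics/s7.png

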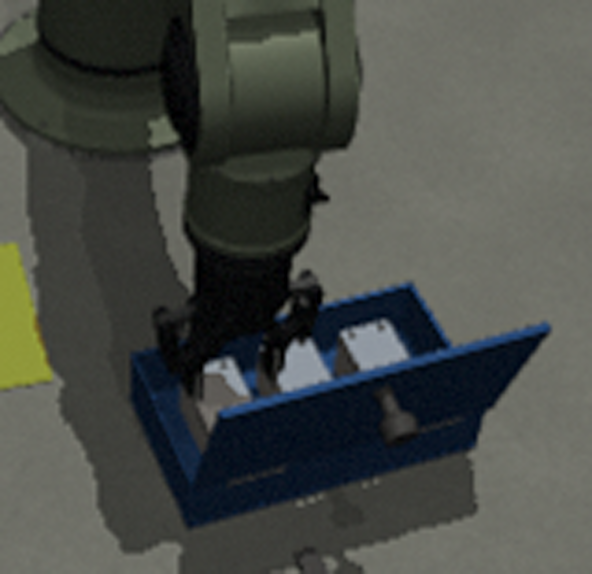

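Fingers straddle the right case. Next: down and grip.

Call:
move_arm([
  [[0,0,-25],[0,0,0]],
  [[0,0,-45],[0,0,0]],
  [[0,0,-62],[0,0,0]],
  [[0,0,-62],[0,0,0]],
])

```text
clock: 10.05
position: [0.5201, 0.0333, 0.0424]
tool_rot: [3.142, -0.0, -2.93]
force: [0.3, -0.8, 0.7]
grip_width: 0.0604
```

Call:
move_arm([
  [[0,0,0],[0,0,0]],
  [[0,0,0],[0,0,0]],
  [[0,0,0],[0,0,0]],
  [[0,0,0],[0,0,0]],
], jaw=30)

```text
clock: 10.55
position: [0.5206, 0.0333, 0.0434]
tool_rot: [-3.141, 0.001, -2.93]
force: [-1.9, -0.8, 8.0]
grip_width: 0.0455
```

Call:
move_arm([
  [[0,0,45],[0,0,0]],
  [[0,0,100],[0,0,0]],
  [[-10,-2,155],[0,0,0]],
  [[-25,-6,205],[0,0,0]],
  [[-49,-11,240],[0,0,0]],
  [[-49,-11,240],[-0.035,0.16,0]],
  [[-49,-11,240],[-0.07,0.32,0]],
  [[-49,-11,240],[-0.1,0.46,0]],
  [[-49,-11,240],[-0.1,0.46,0]],
  [[-49,-11,240],[-0.06,0.28,0]],
  [[-49,-11,240],[-0.02,0.1,0]],
  [[-49,-11,240],[-0.02,0.1,0]],
])

```text
clock: 12.05
position: [0.4695, 0.0216, 0.2841]
tool_rot: [3.14, -0.095, -2.93]
force: [0.1, 0.3, -3.3]
grip_width: 0.0456
```

```bash
cat >> h.py <<'E'
def meas(n=6):
    M=[];F=[]
    for i in range(n):
        grab_frame('scene'); s=observe(); M.append(s['moment']);F.append(s['force'])
    M=np.array(M);F=np.array(F); y=np.array([-.211,.977,0]);x=np.array([.977,.211,0])
    print('M.y',np.round(M@y,3),'mean',round((M@y).mean(),4),'M.x',round((M@x).mean(),4),'F',F.mean(0).round(2),'w',observe()['grip_width'],'rot',np.round(observe()['tool_rot'],3),observe()['clock'])
E
python3 -c "
from h import *
meas()"
```

```text
M.y [-0.204 -0.191 -0.199 -0.193 -0.221 -0.158] mean -0.1943 M.x 0.0221 F [ 0.02  0.05 -3.07] w 0.044857140961571715 rot [ 3.14  -0.103 -2.929] 12.35
```

Call:
move_arm([
  [[0,0,0],[0.035,-0.16,0]],
  [[0,0,0],[0.07,-0.32,0]],
  [[0,0,0],[0.1,-0.46,0]],
  [[0,0,0],[0.12,-0.56,0]],
  [[0,0,0],[0.12,-0.56,0]],
  [[0,0,0],[0.08,-0.38,0]],
  [[0,0,0],[0.04,-0.2,0]],
  [[0,0,0],[0.04,-0.2,0]],
])

```text
clock: 13.35
position: [0.473, 0.0231, 0.2822]
tool_rot: [-3.139, 0.098, -2.928]
force: [-0.1, 0.1, -3.1]
grip_width: 0.0453
```

```bash
python3 -c "
from h import *
meas()
save('scene','s8.png')"
```

```text
M.y [0.178 0.117 0.271 0.156 0.201 0.096] mean 0.17 M.x 0.0094 F [-0.16 -0.07 -3.21] w 0.04561540628423041 rot [-3.14   0.103 -2.93 ] 13.65
```

View pics/s8.png

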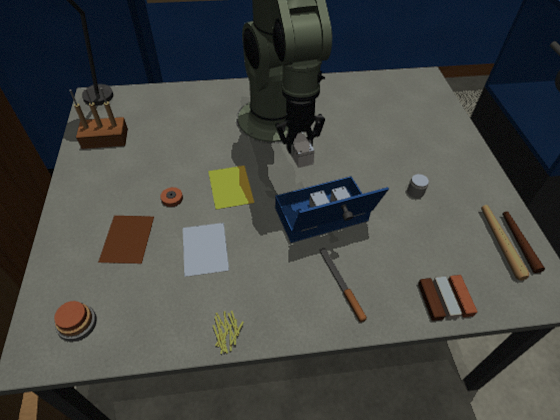

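Call:
move_arm([
  [[0,0,0],[-0.02,0.09,0]],
  [[0,0,0],[-0.02,0.09,0]],
  [[0,0,0],[-0.02,0.09,0]],
])

```text
clock: 14.08
position: [0.4708, 0.0222, 0.2822]
tool_rot: [-3.139, 0.011, -2.93]
force: [-0.5, -0.3, -3.4]
grip_width: 0.0455
```

```bash
python3 -c "
from h import *
meas(5)"
```

```text
M.y [ 0.035  0.028 -0.003  0.054  0.009] mean 0.0247 M.x 0.0231 F [ 0.37 -0.42 -3.31] w 0.045328974753778846 rot [-3.14   0.011 -2.929] 14.325
```

Call:
move_arm([
  [[0,0,0],[-0.04,0.17,0]],
  [[0,0,0],[-0.08,0.34,0]],
  [[0,0,0],[-0.1,0.46,0]],
  [[0,0,0],[-0.1,0.46,0]],
  [[0,0,0],[-0.065,0.3,0]],
  [[0,0,0],[-0.03,0.13,0]],
  [[0,0,0],[-0.005,0.02,0]],
  [[0,0,0],[-0.005,0.02,0]],
])

```text
clock: 15.32
position: [0.4698, 0.0219, 0.2836]
tool_rot: [-3.139, -0.007, -2.93]
force: [0.7, 0.3, -3.3]
grip_width: 0.0451
```

```bash
python3 -c "
from h import *
meas(5)"
```

```text
M.y [-0.012 -0.05   0.001 -0.007  0.005] mean -0.0124 M.x 0.0119 F [ 0.39 -0.41 -2.88] w 0.04530986515010414 rot [-3.139 -0.012 -2.929] 15.575
```

Moment at level is the same after either tilt (only the gripper's own linear tilt term remains), so this case seems silent. I put it back.

Call:
move_arm([
  [[20,5,-10],[0.005,-0.01,0]],
  [[49,11,-50],[0.005,-0.01,0]],
  [[49,11,-100],[0.005,-0.01,0]],
  [[49,11,-150],[0.005,-0.01,0]],
  [[49,11,-195],[0.005,-0.01,0]],
  [[49,11,-220],[0.005,-0.01,0]],
  [[49,11,-232],[0.005,-0.01,0]],
  [[49,11,-238],[0.005,-0.01,0]],
  [[49,11,-239],[0.005,-0.01,0]],
  [[49,11,-239],[0.005,-0.01,0]],
])

```text
clock: 16.82
position: [0.5205, 0.0334, 0.044]
tool_rot: [-3.142, 0.001, -2.929]
force: [0.1, 0.5, -3.1]
grip_width: 0.0452
```

Call:
move_arm([
  [[0,0,0],[0,0,0]],
  [[0,0,0],[0,0,0]],
  [[0,0,0],[0,0,0]],
  [[0,0,30],[0,0,0]],
  [[0,0,75],[0,0,0]],
  [[-8,36,80],[0,0,0]],
  [[-16,72,80],[0,0,0]],
  [[-16,72,80],[0,0,0]],
], jaw=60)

```text
clock: 17.82
position: [0.5034, 0.1081, 0.1234]
tool_rot: [3.141, 0.0, -2.925]
force: [-0.1, -0.8, -0.3]
grip_width: 0.0597
```

Run:
```python
from h import *
st()
f=save('scene','s9.png')
g=cv2.resize(f['frame'][100:255,240:400],None,fx=3.7,fy=3.7,interpolation=cv2.INTER_CUBIC);cv2.imwrite('pics/s9.png',g[:,:,::-1])
```

```text
{'clock': 17.825, 'qpos': [-0.427, 0.55, 0.136, 2.004, -0.128, 0.595, 1.582], 'qd': [0.05, 0.005, 0.034, 0.002, 0.009, 0.001, 0.035], 'joint_efforts': [-3.373, -81.837, 4.137, -24.328, -0.219, -0.016, -1.024], 'position': [0.503, 0.108, 0.123], 'tool_rot': [3.141, 0.0, -2.925], 'force': [-0.067, -0.781, -0.348], 'moment': [-0.059, -0.01, -0.041], 'grip_width': 0.06}
```

View pics/s9.png

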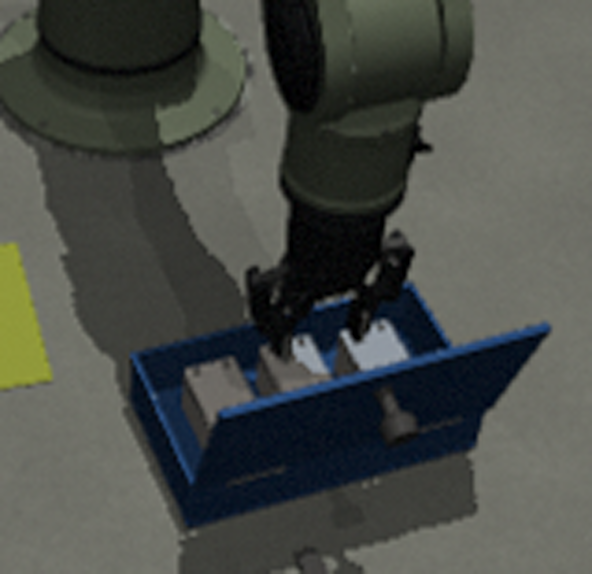

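The first case sits flat again and the fingers straddle the middle one, so I grip and test it.

Call:
move_arm([
  [[0,0,-30],[0,0,0]],
  [[0,0,-60],[0,0,0]],
  [[0,0,-81],[0,0,0]],
  [[0,0,-81],[0,0,0]],
])

```text
clock: 18.38
position: [0.5034, 0.104, 0.0412]
tool_rot: [-3.141, -0.003, -2.931]
force: [-0.2, -0.1, -0.4]
grip_width: 0.0601
```

Call:
move_arm([
  [[0,0,0],[0,0,0]],
  [[0,0,0],[0,0,0]],
  [[0,0,0],[0,0,0]],
  [[0,0,0],[0,0,0]],
], jaw=30)

```text
clock: 18.88
position: [0.5044, 0.1053, 0.043]
tool_rot: [-3.142, 0.001, -2.929]
force: [-1.8, -2.3, 8.7]
grip_width: 0.0457
```

Call:
move_arm([
  [[0,0,45],[0,0,0]],
  [[0,0,100],[0,0,0]],
  [[-10,-2,155],[0,0,0]],
  [[-25,-6,205],[0,0,0]],
  [[-49,-11,240],[0,0,0]],
  [[-49,-11,240],[-0.035,0.16,0]],
  [[-49,-11,240],[-0.07,0.32,0]],
  [[-49,-11,240],[-0.1,0.46,0]],
  [[-49,-11,240],[-0.1,0.46,0]],
  [[-49,-11,240],[-0.06,0.28,0]],
  [[-49,-11,240],[-0.02,0.1,0]],
  [[-49,-11,240],[-0.02,0.1,0]],
])

```text
clock: 20.38
position: [0.4535, 0.0939, 0.2839]
tool_rot: [3.139, -0.095, -2.929]
force: [-0.3, -0.3, -2.1]
grip_width: 0.0454
```

```bash
python3 -c "
from h import *
meas(5)"
```

```text
M.y [-0.192 -0.17  -0.179 -0.148 -0.159] mean -0.1695 M.x -0.0167 F [ 0.29  0.37 -3.47] w 0.045541491409135326 rot [ 3.14  -0.103 -2.929] 20.625
```

Call:
move_arm([
  [[0,0,0],[0.015,-0.08,0]],
  [[0,0,0],[0.015,-0.08,0]],
  [[0,0,0],[0.015,-0.08,0]],
])

```text
clock: 21.0
position: [0.4552, 0.0945, 0.2822]
tool_rot: [-3.141, -0.022, -2.929]
force: [-0.3, 0.5, -3.7]
grip_width: 0.0456
```

```bash
python3 -c "
from h import *
meas(5)"
```

```text
M.y [-0.102 -0.043 -0.06  -0.034 -0.04 ] mean -0.0558 M.x -0.0277 F [-0.02  0.39 -3.23] w 0.04527856311273698 rot [-3.141 -0.021 -2.929] 21.25
```

Call:
move_arm([
  [[0,0,0],[0.035,-0.16,0]],
  [[0,0,0],[0.07,-0.32,0]],
  [[0,0,0],[0.1,-0.48,0]],
  [[0,0,0],[0.1,-0.48,0]],
  [[0,0,0],[0.08,-0.38,0]],
  [[0,0,0],[0.045,-0.22,0]],
  [[0,0,0],[0.01,-0.05,0]],
  [[0,0,0],[0.01,-0.05,0]],
])

```text
clock: 22.25
position: [0.4566, 0.0953, 0.2822]
tool_rot: [-3.141, 0.026, -2.929]
force: [1.1, -0.4, -3.7]
grip_width: 0.0451
```

```bash
python3 -c "
from h import *
meas(5)"
```

```text
M.y [0.081 0.095 0.033 0.072 0.017] mean 0.0595 M.x 0.0086 F [-0.2   0.15 -3.35] w 0.045301605443483474 rot [-3.141  0.031 -2.929] 22.5
```

Call:
move_arm([
  [[0,0,0],[0.015,-0.07,0]],
  [[0,0,0],[0.015,-0.07,0]],
  [[0,0,0],[0.015,-0.07,0]],
])

```text
clock: 22.88
position: [0.455, 0.0945, 0.2826]
tool_rot: [-3.14, 0.101, -2.929]
force: [0.6, -0.2, -2.7]
grip_width: 0.0451
```

```bash
python3 -c "
from h import *
meas(10)"
```

```text
M.y [0.175 0.191 0.12  0.167 0.175 0.19  0.108 0.116 0.177 0.178] mean 0.1598 M.x -0.0007 F [ 0.07  0.24 -3.32] w 0.045147095127778786 rot [-3.14   0.102 -2.929] 23.375
```

Call:
move_arm([
  [[0,0,0],[0,-0.1,0]],
  [[0,0,0],[0,-0.1,0]],
  [[0,0,0],[-0.01,0.05,0]],
  [[0,0,0],[-0.02,0.1,0]],
  [[0,0,0],[-0.02,0.1,0]],
  [[0,0,0],[-0.02,0.1,0]],
])

```text
clock: 24.12
position: [0.4548, 0.0943, 0.2822]
tool_rot: [3.141, 0.0, -2.929]
force: [0.5, 0.2, -3.0]
grip_width: 0.0456
```

```bash
python3 -c "
from h import *
meas(10)"
```

```text
M.y [-0.026 -0.007  0.001 -0.017 -0.018 -0.029  0.009 -0.016 -0.024 -0.049] mean -0.0175 M.x -0.0082 F [ 0.02  0.15 -3.08] w 0.04576405228965371 rot [ 3.142  0.    -2.929] 24.625
```

Call:
move_arm([
  [[0,0,0],[-0.04,0.17,0]],
  [[0,0,0],[-0.07,0.34,0]],
  [[0,0,0],[-0.07,0.34,0]],
  [[0,0,0],[-0.07,0.34,0]],
  [[0,0,0],[-0.04,0.17,0]],
  [[0,0,0],[0,0.0,0]],
  [[0,0,0],[0,0,0]],
  [[0,0,0],[0,0,0]],
])

```text
clock: 25.62
position: [0.4549, 0.0945, 0.2831]
tool_rot: [3.141, 0.0, -2.929]
force: [1.0, 0.9, -2.5]
grip_width: 0.0452
```

```bash
python3 -c "
from h import *
meas(10)"
```

```text
M.y [-0.049  0.028 -0.086  0.008 -0.085  0.02   0.037 -0.031  0.08  -0.099] mean -0.0176 M.x 0.0001 F [ 0.08 -0.04 -3.38] w 0.04535567048652863 rot [-3.141 -0.    -2.929] 26.125
```

```bash
python3 -c "
from h import *
meas(10)"
```

```text
M.y [ 0.062 -0.009 -0.024  0.015 -0.092  0.048 -0.109  0.066 -0.042 -0.046] mean -0.013 M.x -0.0087 F [-0.23  0.18 -3.45] w 0.04563722927652508 rot [-3.142  0.    -2.929] 26.625
```

Call:
move_arm([
  [[20,5,-10],[0,0,0]],
  [[49,11,-50],[0,0,0]],
  [[49,11,-100],[0,0,0]],
  [[49,11,-150],[0,0,0]],
  [[49,11,-195],[0,0,0]],
  [[49,11,-220],[0,0,0]],
  [[49,11,-232],[0,0,0]],
  [[49,11,-238],[0,0,0]],
  [[49,11,-239],[0,0,0]],
  [[49,11,-239],[0,0,0]],
])

```text
clock: 27.88
position: [0.5044, 0.1055, 0.044]
tool_rot: [3.141, 0.001, -2.929]
force: [0.0, -0.4, -3.0]
grip_width: 0.0453
```

Call:
move_arm([
  [[0,0,0],[0,0,0]],
  [[0,0,0],[0,0,0]],
  [[0,0,0],[0,0,0]],
  [[0,0,30],[0,0,0]],
  [[0,0,75],[0,0,0]],
  [[-8,36,80],[0,0,0]],
  [[-15,72,80],[0,0,0]],
  [[-15,72,80],[0,0,0]],
], jaw=60)

```text
clock: 28.88
position: [0.4883, 0.1802, 0.1234]
tool_rot: [3.141, 0.0, -2.925]
force: [-0.1, -0.3, -0.7]
grip_width: 0.0602
```

Run:
```python
from h import *
f=save('scene','s10.png')
g=cv2.resize(f['frame'][100:255,240:400],None,fx=3.7,fy=3.7,interpolation=cv2.INTER_CUBIC);cv2.imwrite('pics/s10.png',g[:,:,::-1])
```

```text
(no output)
```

View pics/s10.png

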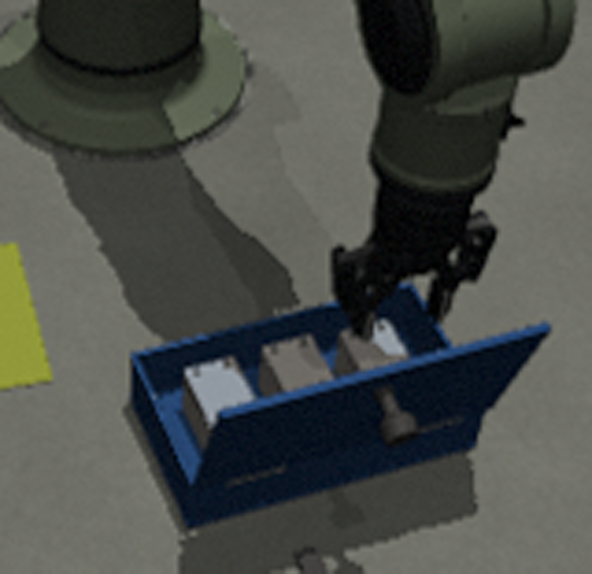

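Middle case is flat again and the third is straddled. I run the same test on it.

Call:
move_arm([
  [[0,0,-30],[0,0,0]],
  [[0,0,-60],[0,0,0]],
  [[0,0,-81],[0,0,0]],
  [[0,0,-81],[0,0,0]],
])

```text
clock: 29.42
position: [0.4888, 0.1761, 0.0414]
tool_rot: [-3.141, -0.002, -2.931]
force: [-0.5, -0.5, 0.7]
grip_width: 0.0604
```

Call:
move_arm([
  [[0,0,0],[0,0,0]],
  [[0,0,0],[0,0,0]],
  [[0,0,0],[0,0,0]],
  [[0,0,0],[0,0,0]],
], jaw=30)

```text
clock: 29.92
position: [0.4892, 0.1773, 0.043]
tool_rot: [3.142, 0.001, -2.93]
force: [-1.9, -1.8, 9.7]
grip_width: 0.045
```

Call:
move_arm([
  [[0,0,45],[0,0,0]],
  [[0,0,100],[0,0,0]],
  [[-10,-2,155],[0,0,0]],
  [[-25,-6,205],[0,0,0]],
  [[-49,-11,240],[0,0,0]],
  [[-49,-11,240],[-0.035,0.16,0]],
  [[-49,-11,240],[-0.07,0.32,0]],
  [[-49,-11,240],[-0.1,0.46,0]],
  [[-49,-11,240],[-0.1,0.46,0]],
  [[-49,-11,240],[-0.06,0.28,0]],
  [[-49,-11,240],[-0.02,0.1,0]],
  [[-49,-11,240],[-0.02,0.1,0]],
])

```text
clock: 31.42
position: [0.4384, 0.1661, 0.2839]
tool_rot: [3.138, -0.096, -2.928]
force: [-1.0, 0.3, -2.5]
grip_width: 0.0448
```

```bash
python3 -c "
from h import *
meas(10)"
```

```text
M.y [-0.085 -0.101 -0.165 -0.15  -0.107 -0.155 -0.172 -0.15  -0.147 -0.165] mean -0.1396 M.x -0.01 F [ 0.28  0.26 -2.88] w 0.04528049827615133 rot [ 3.14  -0.103 -2.93 ] 31.925
```

Call:
move_arm([
  [[0,0,0],[0.035,-0.16,0]],
  [[0,0,0],[0.07,-0.32,0]],
  [[0,0,0],[0.1,-0.46,0]],
  [[0,0,0],[0.12,-0.56,0]],
  [[0,0,0],[0.12,-0.56,0]],
  [[0,0,0],[0.08,-0.38,0]],
  [[0,0,0],[0.04,-0.2,0]],
  [[0,0,0],[0.04,-0.2,0]],
])

```text
clock: 32.92
position: [0.4414, 0.1682, 0.2829]
tool_rot: [3.138, 0.097, -2.928]
force: [0.4, 0.2, -3.4]
grip_width: 0.0449
```

```bash
python3 -c "
from h import *
meas(10)"
```

```text
M.y [0.156 0.101 0.113 0.186 0.111 0.119 0.143 0.177 0.13  0.197] mean 0.1433 M.x -0.0003 F [ 0.12  0.01 -3.18] w 0.04517920115500618 rot [-3.141  0.102 -2.929] 33.425
```

Spread is 0.283 Nm, against 0.33–0.36 for the others and in the ball's direction. I confirm at the same level pose from both sides.

Call:
move_arm([
  [[0,0,0],[-0.01,0.05,0]],
  [[0,0,0],[-0.02,0.1,0]],
  [[0,0,0],[-0.02,0.1,0]],
  [[0,0,0],[-0.02,0.1,0]],
])

```text
clock: 33.92
position: [0.4398, 0.1663, 0.2822]
tool_rot: [-3.142, 0.001, -2.929]
force: [0.5, 0.0, -2.9]
grip_width: 0.0452
```

```bash
python3 -c "
from h import *
meas(10)"
```

```text
M.y [-0.027 -0.032 -0.073 -0.013 -0.089 -0.037 -0.046 -0.037 -0.066 -0.067] mean -0.0487 M.x -0.0059 F [ 0.01 -0.21 -2.79] w 0.045245513720295734 rot [-3.142  0.    -2.929] 34.425
```

Call:
move_arm([
  [[0,0,0],[-0.04,0.17,0]],
  [[0,0,0],[-0.07,0.34,0]],
  [[0,0,0],[-0.07,0.34,0]],
  [[0,0,0],[-0.07,0.34,0]],
  [[0,0,0],[-0.04,0.17,0]],
  [[0,0,0],[-0.01,0.07,0]],
  [[0,0,0],[0,0,0]],
  [[0,0,0],[0,0,0]],
])

```text
clock: 35.42
position: [0.4389, 0.1665, 0.2834]
tool_rot: [3.14, 0.002, -2.928]
force: [-0.1, -0.6, -3.4]
grip_width: 0.0451
```

```bash
python3 -c "
from h import *
meas(10)"
```

```text
M.y [0.048 0.039 0.03  0.018 0.043 0.021 0.028 0.082 0.049 0.103] mean 0.0462 M.x 0.0013 F [ 0.08 -0.04 -2.53] w 0.04538164399817654 rot [-3.141 -0.    -2.93 ] 35.925
```

Clear: −0.049 against +0.046 Nm at the same level pose (the others showed no shift), so the third case has the ball. I carry it to the white sheet.

Call:
move_arm([
  [[5,-15,0],[0,0,0]],
  [[15,-45,0],[0,0,0]],
  [[30,-90,0],[0,0,0]],
  [[46,-135,0],[0,0,0]],
  [[62,-180,0],[0,0,0]],
  [[78,-225,0],[0,0,0]],
  [[95,-270,-10],[0,0,0]],
  [[112,-315,-30],[0,0,0]],
  [[128,-360,-50],[0,0,0]],
  [[142,-400,-72],[0,0,0]],
  [[152,-430,-86],[0,0,0]],
  [[156,-442,-94],[0,0,0]],
])

```text
clock: 37.42
position: [0.5951, -0.2786, 0.1871]
tool_rot: [-3.141, -0.002, -2.932]
force: [-0.8, -0.1, -3.1]
grip_width: 0.0453
```

Call:
move_arm([
  [[0,0,0],[0,0,0]],
  [[0,0,0],[0,0,0]],
  [[0,0,0],[0,0,0]],
  [[0,0,0],[0,0,0]],
  [[0,0,0],[0,0,0]],
  [[0,0,0],[0,0,0]],
  [[0,0,0],[0,0,0]],
  [[0,0,0],[0,0,0]],
])

```text
clock: 38.42
position: [0.596, -0.2756, 0.1883]
tool_rot: [-3.142, -0.0, -2.929]
force: [-0.9, -0.0, -2.8]
grip_width: 0.0457
```

Run:
```python
from h import *
st()
f=save('scene','s11.png')
g=cv2.resize(f['frame'][100:290,150:400],None,fx=3,fy=3,interpolation=cv2.INTER_CUBIC);cv2.imwrite('pics/s11.png',g[:,:,::-1])
f=save('top','t11.png')
a=.2127;cx,cy=.5047,.1043
for r in outline_of('case_a','top'):
  w=ray(f,r['pixel'],.055)[:2]-[cx,cy]
  print(round(r['score'],2),r['pixel'],r['pixels'].sum(),'local',np.round([np.cos(a)*w[0]+np.sin(a)*w[1],-np.sin(a)*w[0]+np.cos(a)*w[1]],4))
```

```text
{'clock': 38.425, 'qpos': [0.095, 0.681, 0.395, 1.587, -0.305, 0.935, 2.376], 'qd': [-0.001, -0.002, 0.001, -0.001, -0.001, -0.001, -0.001], 'joint_efforts': [-0.034, -100.991, 14.07, -34.264, -0.007, -0.032, -0.0], 'position': [0.596, -0.276, 0.188], 'tool_rot': [-3.142, -0.0, -2.929], 'force': [-0.859, -0.013, -2.792], 'moment': [0.027, 0.033, -0.005], 'grip_width': 0.046}
0.85 [233.4, 216.9] 506 local [0.0025 0.0072]
0.63 [257.2, 209.0] 395 local [ 0.0134 -0.0724]
```

View pics/s11.png

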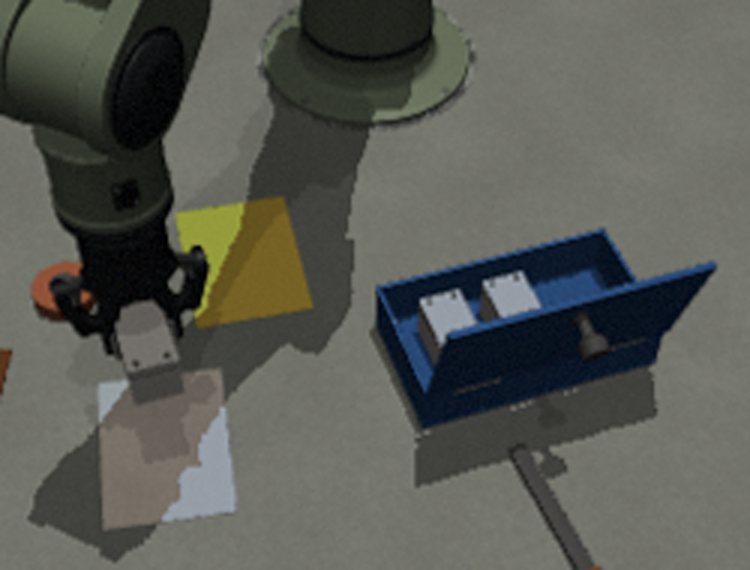

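View pics/t11.png

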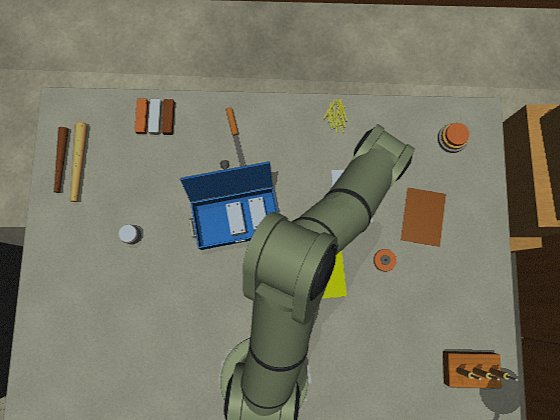

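The views show the case held level over the white sheet (its centre at scene pixel about (206,250)). The other two cases are flat in the chest, the lid is back, and the wheel, file and can are in place. Handing in.

```bash
python3 -c "
from h import *
print(job_done())"
```

```text
the job is handed in; nothing more can be done
None
```

The lid is open on its stop, and I handed the job in at 38.5 s (limit 72 s) still holding the rattling case over the white sheet. No verdict was reported.

- **Lid:** its free edge lay within about half a pixel of where 1.85 rad puts it in the top picture.
- **Finding the ball:** I lifted and tilted the cases end to end, from right to left as the top camera sees them across the chest's length. After tilting each way, I read the moment about the case's width.
  - Right and middle cases: no clear change, so I put both back in the chest. The right one was read at slightly different angles from each side. The middle one had one noisy spell and one reading (0.33 Nm against 0.36 Nm) that fell between silent and rattling. A repeat at level showed no change.
  - Left case: the moment went from −0.049 to +0.046 Nm at the same level pose. That is more than the 0.06 Nm I expected, but in the ball's direction and well above the noise.
- **Final hold:** the tool is at (0.596, −0.276, 0.188) m, level to the 0.001 rad the reading shows, and still. That puts the case's underside about 0.15 m up. I estimate the case's centre within about 1 cm of the sheet's. The grip reads 46 mm, the case's width.
- **Other two cases:** both stood flat in the chest in the last pictures. The network put the right one 13 mm off centre along the chest's x. I put that down to the arm hiding part of it; it is within the 35 mm allowed either way.
- **Bystanders:** the wheel, file and can looked unmoved in the last pictures. I did not measure their positions again.

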